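# Tuck a brass template under the hold-down leaf and keep it pressed

### The arm

A 7-joint arm with a two-finger parallel gripper is mounted at the origin on the work surface. World frame = base frame: x ahead of the robot, y to its left, z up, the work surface at z = 0. Lengths are in m, angles in rad, forces in N, time in s.
With the tool pointing down it reaches from about 0.4 to 0.85 m from the base axis. Payload 10.4 kg.
Tool frame: the origin (TCP) lies midway between the tips of the shut fingers; the grasp point (between the pads) lies 19 mm behind it; z points along the fingers, y is the direction in which the jaws open and shut (so a half turn about z gives the same grasp; the last joint's range is limited). The gripper opens to 85 mm and grips with 20 to 120 N. Pads are 22 mm wide; open, the fingers measure 114 mm over their backs; the gripper's body (76 mm by 85 mm) begins 54 mm behind the grasp point. The pads swing forward as they close: fully open they stand 13 mm farther back than shut.
Start: joints at [-1.297, 0.332, -0.065, 1.46, 0.022, 1.35, -0.088], TCP at [0.183, 0.598, 0.231] pointing down, gripper open.
Joint ranges: [-2.6, 2.6], [-0.5, 2.12], [-1.47, 1.34], [0.16, 2.42], [-1.27, 4.41], [0.06, 2.06], [-2.6, 2.6]. Speed limits (rad/s): [2.22, 2.22, 2.79, 2.79, 3.14, 3.14, 3.14].

### API

Orientations are given as [roll, pitch, yaw] about the fixed x, y, z axes, in that order (R = Rz(yaw) Ry(pitch) Rx(roll)).
In Python, from workcell import * gives the robot as it stands.
- The arm moves only by the tool step_arm, never from a script. Its argument "steps" is one flat list of numbers, 6 for each row, row after row: the shift along the tool's x, y, z in m, then the turn, a rotation vector about the tool's x, y, z in rad. A call has 1 to 20 rows; each row is the pose to reach, as a shift and turn from the pose commanded when the call began, along the tool's axes at that moment; what a row does not reach only later rows make up. A row lasts 1/8 s, in which the tool goes at most 62.5 mm and 10.7 degrees, less where a joint would pass 70% of its speed; a pose out of reach is approached as far as the arm can. A call with a gripper value outside its range is refused whole. "claw" is the closure, from 0 (fully open) to 1 (shut), set as the call begins (left out, the last holds). The fingers move at their own pace and stop on an object; "squeeze" is the grip in N (left out, the last holds). Time passes only in rows, so rows that repeat a pose let the fingers close. It gives the time, the measured TCP pose, the force and the opening at its end, in the units of the state.
- get_state(): the state, without advancing time (a new reading comes with each control period).
- camera(name): name is "scene" or "top"; returns a dict with "color" (420x560x3 uint8, red, green, blue), "z_map" (420x560 float32, m along the optical axis (not along the pixel's ray), 0 where there is no reading), "mtx" (3x3 intrinsics, pixels), "eye" and "attitude" of the camera in the world. Camera axes: x right, y up, looking along -z (the intrinsics and any distortion apply to the point x, -y, -z); pixel columns grow to the right and rows downward; lengths in m; the calibration is good to about 2 mm. A picture is of the moment at which its call begins.
- job_done(): hands the job in, once; it reports no verdict.
The state is a dict: "t": time; "joints": joint angles; "qvel": joint speeds; "effort": joint torques, N m; "ee_pos": TCP position; "eef_rot": TCP orientation; "force": force on the tool from outside, world axes, zero at the start; "wrist_torque": the same for the moment, N m; "grip_width": opening from 0.0 (shut) to 1.0 (fully open).
Only numpy, scipy, OpenCV 4.12 (cv2) and the standard library are available. Lean on these libraries where they do the work, as an engineer would, in place of code of your own. Each camera call takes 0.05 s, during which the arm holds its last target. There are 200 camera calls.

### The job

First push the sliding head of the marking jig along its rail all the way to the end stop. Then lay the brass template on the jig's bed and slide its front edge, square and centred, about 25 mm in under the thin hinged metal leaf of the head, without lifting the leaf and without disturbing the other things on the bench. Finish while still holding the template there, pressed down flat on the bed with a firm push of about 10 N: do not let go.

Things in the scene. Friction and masses are not known exactly. Their poses are not given: they have to be found in the camera images.
- jig: Marking jig fixed to the bench: a flat dark steel bed plate 230 (x) by 200 (y) by 12 mm, its top is the bed, 12 mm above the bench. Origin: centre of its underside. Its x points from the open front of the bed to the rail, which runs along y at x = +92 mm, with a 26 mm high end block (bed top 12 mm to 38 mm) at each end. The bed is clear from x = -115 mm to the leaf.
- carriage (a joint): Slide of the head along the jig's rail (m): 0 at the -y end, growing towards the jig's +y, 0.114 against the end stop. It drags with about 2.5 N and stays where it is left.
- post_top (a point): Centre of the top of the head's upright wooden post, 71 mm above the bench; axes as the jig's. The post is 14 mm (x) by 30 mm (y) and stands 34 mm clear above the grey block of the head (block 36 by 70 mm, top 37 mm above the bench). Push it or pinch it from above.
- lip (a point): Point on the bed's top straight below the middle of the leaf's front edge (moves with the head, not with the leaf; axes as the jig's, x pointing in under the leaf). The leaf is a bright metal sheet 55 mm deep (x) by 70 mm wide (y) by 2 mm, its underside 8 mm above the bed, hinged along its rear edge at the head. It covers x = 0 to 55 mm, y = -35 to +35 mm of this frame.
- leaf (a joint): Lift angle of the leaf (rad): 0 at rest, level; grows as its front edge rises. It weighs 50 g with a very weak spring: about 0.5 N at the front edge lifts it.
- template: Brass plate 100 (x) by 40 (y) by 4 mm, about 160 g, lying loose on the bench, with a wooden grip bar on top: bar 34 mm long (x), 12 mm wide (y), 26 mm high above the plate (top 30 mm above the underside), its middle 15 mm behind (x = -15 mm) the plate's middle. Origin: centre of the plate's underside. x points to the front edge, which is the one farther from the bar and is to be tucked.
- front_edge (a point): Middle of the template's front edge at its underside; axes as the template's, 50 mm ahead of its origin along x.
- block: Steel doming block, 50 mm cube with round dimples, 0.9 kg. Leave alone. Origin at the centre of its underside.
- jar: Closed glass jar, 66 mm across, 85 mm high. Leave alone. Origin at the centre of its underside.
- pliers: Pliers lying flat, about 140 by 65 mm, 12 mm high. Leave alone. Origin near their pivot, on the bench.
Not all that is in view belongs to the job. There is more than one size of the template; the one meant has the size given above.

How it is judged:
On the way, in this order (a step that is already met when the one before it is completed fails the run):
1. the sliding head is against its end stop (value of joint carriage above 0.11 m), for 0.2 s.
2. the template's front edge is under the leaf, flat on the bed (x of front_edge in the frame of lip above 0.015 m and z of front_edge in the frame of lip between -0.003 and 0.003 m and angle between template's own z axis and vertical below 0.05 rad and y of front_edge in the frame of lip between -0.02 and 0.02 m), for 0.2 s.
At the end, for the whole second after the job is handed in: Head within 4 mm of its stop; front edge 15 to 38 mm under the leaf, centred within 12 mm, square within 0.12 rad; template still and flat (2 mm, 0.03 rad); leaf down (0.03 rad); gripper still on the template, pressing it on the bed with 5 to 40 N (value of joint carriage above 0.11 m and value of joint leaf below 0.03 rad and x of front_edge in the frame of lip between 0.015 and 0.038 m and y of front_edge in the frame of lip between -0.012 and 0.012 m and z of front_edge in the frame of lip between -0.003 and 0.002 m and angle between the x axis of template and the x axis of jig, either way round below 0.12 rad and angle between template's own z axis and vertical below 0.03 rad and linear speed of template below 0.01 m/s and contact force between the fingers and template above 2 N and contact force between template and jig between 5 and 40 N); the arm keeps its last pose, push and grip.
It fails at once if the leaf is lifted (more than 0.08 rad, about 4 mm at its front edge) (value of joint leaf above 0.08 rad).
It fails at once if the doming block is disturbed (over 20 mm) (distance of block from where it was at the start of the episode above 0.02 m).
It fails at once if the jar is disturbed (over 20 mm) (distance of jar from where it was at the start of the episode above 0.02 m).
It fails at once if the pliers are disturbed (over 20 mm) (distance of pliers from where it was at the start of the episode above 0.02 m).
It also fails if it takes over 51 s, if anything falls off the work surface, if the arm or the gripper's body presses on something with over 40 N, if the wrist force passes 120 N, or if a joint passes its speed limit or range.

## Working session

There is one attempt and no reset: what is moved stays moved. The work goes in short steps, Python scripts to look and compute and a tool call to move; the robot and the scene stay as the last step left them, time stands still between calls to the robot, and variables do not carry over. Pictures are saved under pics/ and viewed, about 8 in all and at most 12, crops included, and the job is handed in when it is done.

Besides the shell and the picture viewer there is one more tool, called after "Request:" as name(argument=value, ...), one argument or row to a line, values as JSON. step_arm: Moves the arm, as the interface text tells. Its arguments: {"type":"object","properties":{"steps":{"type":"array"},"claw":{"type":"number"},"squeeze":{"type":"number"}},"required":["steps"]}

```bash
mkdir -p pics
cat > h.py <<'E'
from workcell import *
import numpy as np, cv2
from scipy.spatial.transform import Rotation as R
def att(c):
    a=np.array(c["attitude"],float)
    return a if a.shape==(3,3) else (R.from_euler('xyz',a).as_matrix() if a.size==3 else None)
def cloud(c):
    z=c["z_map"]; K=np.array(c["mtx"]); v,u=np.indices(z.shape)
    p=np.stack([(u-K[0,2])/K[0,0]*z,-(v-K[1,2])/K[1,1]*z,-z],-1)
    w=p@att(c).T+np.array(c["eye"]); w[z==0]=np.nan
    return w
def save(n,im): cv2.imwrite(f"pics/{n}.png",im[...,::-1])
E
python3 - <<'E'
from h import *
s=get_state(); print({k:np.round(v,3) for k,v in s.items()})
for n in("top","scene"):
    c=camera(n); print(n,c["eye"],c["attitude"],c["mtx"],c.keys()); np.savez(n+"0.npz",w=cloud(c),c=c["color"])
    save(n+"0",c["color"])
E
```

```text
{'t': np.float64(0.0), 'joints': array([-1.297,  0.333, -0.065,  1.461,  0.022,  1.35 , -0.088]), 'qvel': array([-0.001, -0.001,  0.001, -0.001,  0.   , -0.001,  0.001]), 'effort': array([-1.0000e-03, -6.2545e+01,  4.9000e-02, -3.9160e+01,  1.6000e-02,
        1.0000e-02, -0.0000e+00]), 'ee_pos': array([0.183, 0.597, 0.231]), 'eef_rot': array([-3.14 ,  0.   ,  2.845]), 'force': array([-0.095,  0.578,  0.17 ]), 'wrist_torque': array([-0.05 , -0.03 , -0.021]), 'grip_width': np.float64(0.999)}
top [ 0.34744131 -0.00253382  1.13375235] [ 0.17493425  0.02859627 -1.59655399] [[470.27519582   0.         286.49607329]
 [  0.         470.27519582 200.63239158]
 [  0.           0.           1.        ]] dict_keys(['color', 'z_map', 'mtx', 'eye', 'attitude'])
scene [1.12040478 0.51050357 0.56887711] [9.68506855e-01 2.12441471e-03 2.29258257e+00] [[421.77132383   0.         281.33411966]
 [  0.         421.77132383 211.34265281]
 [  0.           0.           1.        ]] dict_keys(['color', 'z_map', 'mtx', 'eye', 'attitude'])
```

View pics/top0.png

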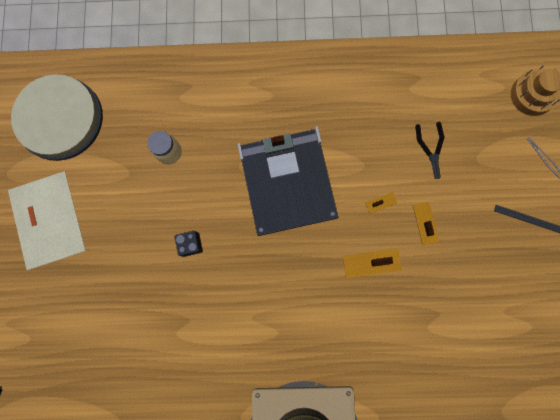

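View pics/scene0.png

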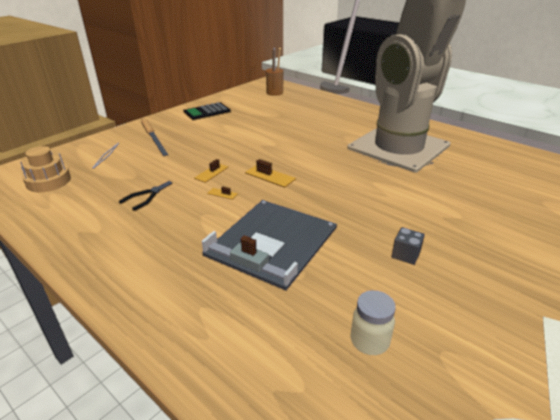

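The three brass plates are at px (381,203) small, (426,224) medium and (372,263) large. At about 420 px/m, the medium one is closest to 100x40 mm. I'll measure everything and crop to confirm.

Run:
```python
from h import *
d=np.load("top0.npz"); w,c=d["w"],d["c"]; hsv=cv2.cvtColor(c,cv2.COLOR_RGB2HSV)
def rect(m,name):
    p=w[m]; p=p[~np.isnan(p[:,0])]; r=cv2.minAreaRect(p[:,:2].astype(np.float32)); print(name,m.sum(),np.round(r[0],4),np.round(r[1],4),round(r[2],2),"z med/max",np.round([np.median(p[:,2]),p[:,2].max()],4)); return p
print("bench z",np.nanmedian(w[300:350,200:300,2]))
def win(u0,u1,v0,v1):
    m=np.zeros(c.shape[:2],bool); m[v0:v1,u0:u1]=1; return m
for n,b in dict(small=(355,405,188,217),med=(407,445,195,252),large=(335,408,243,285)).items():
    W=win(*b); br=W&(hsv[...,1]>200)&(w[...,2]<.02); dk=W&(hsv[...,2]<70)
    print(hsv[b[2]+2,b[0]+2]); rect(br,n); rect(W&(w[...,2]>.0125),n+" bar"); 
W=win(230,350,120,245)
rect(W&(hsv[...,2]<90)&(w[...,2]>.006)&(w[...,2]<.02),"bed")
rect(W&(w[...,2]>.0275),"head+ends"); rect(W&(w[...,2]>.055),"post"); rect(win(262,305,148,182)&(hsv[...,2]>130)&(w[...,2]>.012),"leaf")
rect(win(170,210,225,260)&(w[...,2]>.03),"block");rect(win(140,190,125,170)&(w[...,2]>.06),"jar");rect(win(410,450,118,182)&(hsv[...,2]<70),"pliers")
a=cv2.resize(c[120:290,225:455],None,fx=3.4,fy=3.4,interpolation=cv2.INTER_CUBIC); save("crop1",a)
```

```text
bench z -0.00042274086870741634
[ 18 160 158]
small 237 [ 0.537  -0.2045] [0.0267 0.0702] 18.22 z med/max [0.0028 0.0199]
small bar 42 [ 0.5338 -0.1939] [0.0084 0.0247] 17.85 z med/max [0.021  0.0258]
[ 18 150 162]
med 492 [ 0.4837 -0.3076] [0.0974 0.0387] 10.03 z med/max [0.0033 0.0172]
med bar 103 [ 0.4691 -0.3099] [0.0338 0.013 ] 8.88 z med/max [0.0278 0.0336]
[ 18 151 160]
large 721 [ 0.3917 -0.1736] [0.0502 0.1301] 6.38 z med/max [0.005  0.0188]
large bar 149 [ 0.3942 -0.1936] [0.0159 0.046 ] 5.24 z med/max [0.0389 0.045 ]
bed 5895 [0.5959 0.0213] [0.23   0.1989] 10.95 z med/max [0.0116 0.02  ]
head+ends 553 [0.6749 0.0364] [0.0643 0.1989] 10.69 z med/max [0.0374 0.0764]
post 93 [0.6859 0.0417] [0.016 0.029] 13.5 z med/max [0.0703 0.0764]
leaf 564 [0.6352 0.0317] [0.0517 0.069 ] 11.22 z med/max [0.0217 0.0275]
block 497 [0.4485 0.2592] [0.0502 0.0511] 12.07 z med/max [0.0495 0.0562]
jar 547 [0.681  0.3165] [0.0578 0.0583] 1.16 z med/max [0.084  0.0901]
pliers 481 [ 0.6629 -0.3368] [0.1421 0.0652] 4.78 z med/max [0.0098 0.0178]
```

View pics/crop1.png

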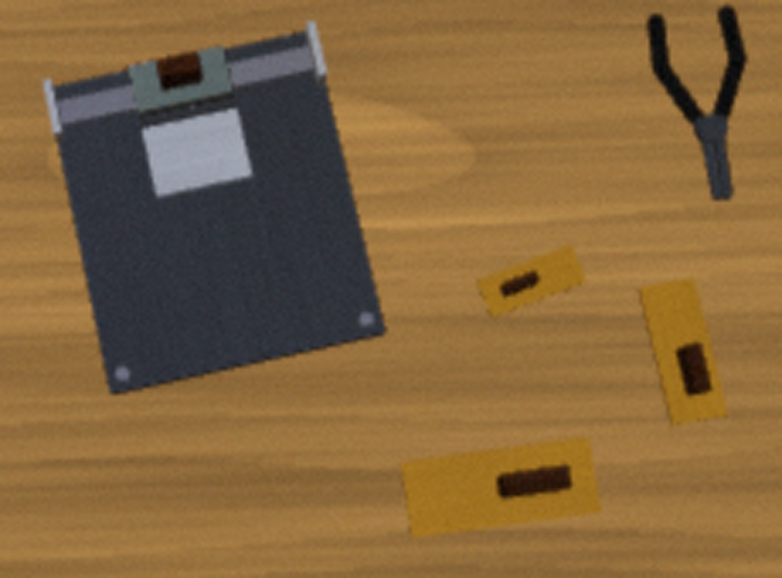

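The medium plate at px (426,224) fits: it measures 97x39 mm with a 34x13 mm bar, and its yaw is about 0.175 with the front toward +x. The small plate (70x27) and the large one (130x50) don't fit. The jig yaw is 0.191, and the post sits at jig y of about 0.003, so the head has about 54 mm to go. First I move to the -y side of the post with the fingers shut.

Request:
step_arm(
  steps=[-0.333,-0.214,0.05,0,0,1.3,-0.333,-0.214,0.05,0,0,1.3,-0.333,-0.214,0.05,0,0,1.3,-0.333,-0.214,0.05,0,0,1.3,-0.333,-0.214,0.05,0,0,1.3,-0.333,-0.214,0.05,0,0,1.3,-0.333,-0.214,0.05,0,0,1.3,-0.666,-0.427,0.1,0,0,2.654,-0.666,-0.427,0.1,0,0,2.654,-0.666,-0.427,0.1,0,0,2.654,-0.666,-0.427,0.1,0,0,2.654,-0.666,-0.427,0.1,0,0,2.654,-0.666,-0.427,0.1,0,0,2.654,-0.666,-0.427,0.1,0,0,2.654,-0.666,-0.427,0.1,0,0,2.654,-0.666,-0.427,0.1,0,0,2.654,-0.666,-0.427,0.1,0,0,2.654,-0.666,-0.427,0.1,0,0,2.654],
  claw=1,
  squeeze=30,
)

```text
t: 2.35
ee_pos: [0.6947, -0.0049, 0.1314]
eef_rot: [-3.141, -0.0, 0.192]
force: [-0.0, 0.3, 0.1]
grip_width: -0.005
```

Request:
step_arm(
  steps=[0,0,0.04,0,0,0,0,0,0.079,0,0,0,0,0,0.079,0,0,0,0,-0.01,0.079,0,0,0,0,-0.018,0.079,0,0,0,0,-0.026,0.079,0,0,0,0,-0.034,0.079,0,0,0,0,-0.042,0.079,0,0,0,0,-0.05,0.079,0,0,0,0,-0.058,0.079,0,0,0,0,-0.062,0.079,0,0,0,0,-0.066,0.079,0,0,0,0,-0.066,0.079,0,0,0],
)

```text
t: 3.98
ee_pos: [0.6819, 0.0601, 0.052]
eef_rot: [-3.141, 0.001, 0.191]
force: [-0.2, -0.1, 0.3]
grip_width: -0.003
```

```bash
cat >> h.py <<'E'
J0=np.array([.5959,.0213]); a=.191; JR=np.array([[np.cos(a),-np.sin(a)],[np.sin(a),np.cos(a)]])
def jig(p): return (np.asarray(p)[...,:2]-J0)@JR
E
python3 - <<'E'
from h import *
s=get_state(); print(s["t"],jig(s["ee_pos"]),s["ee_pos"],s["force"])
c=camera("scene"); save("s1",cv2.resize(c["color"][180:310,180:360],None,fx=3.3,fy=3.3,interpolation=cv2.INTER_CUBIC))
w=cloud(c); g=jig(w); m=(np.abs(g[...,0]-.115)<.03)&(np.abs(g[...,1])<.1)&(w[...,2]>.033)&(w[...,2]<.042)
hd=m; print("block/ends y hist",np.histogram(g[hd][:,1],bins=np.arange(-.11,.115,.01)))
E
```

```text
3.975 [0.09179812 0.02181637] [0.68188712 0.06014666 0.05199247] [-0.18715181 -0.07079558  0.25064233]
block/ends y hist (array([ 0, 45,  0,  0,  0,  0,  0,  0,  0,  0,  0,  0, 12, 48, 34, 39, 37,
       51, 60, 50, 33,  0]), array([-1.10000000e-01, -1.00000000e-01, -9.00000000e-02, -8.00000000e-02,
       -7.00000000e-02, -6.00000000e-02, -5.00000000e-02, -4.00000000e-02,
       -3.00000000e-02, -2.00000000e-02, -1.00000000e-02, -5.55111512e-17,
        1.00000000e-02,  2.00000000e-02,  3.00000000e-02,  4.00000000e-02,
        5.00000000e-02,  6.00000000e-02,  7.00000000e-02,  8.00000000e-02,
        9.00000000e-02,  1.00000000e-01,  1.10000000e-01]))
```

View pics/s1.png

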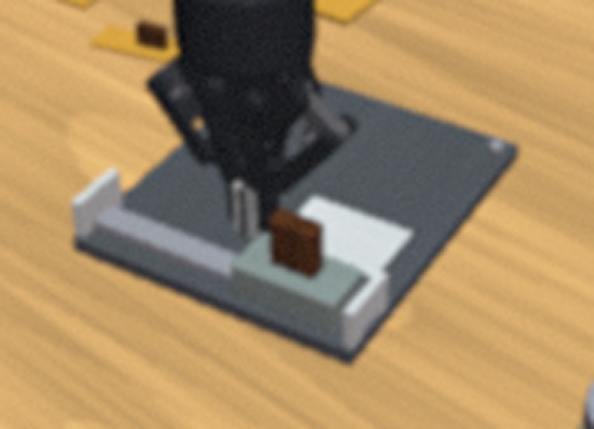

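The head (post at crop px 296,242) is nearly against the right-hand end block. I can't see any contact force yet, so I push a bit further.

Request:
step_arm(
  steps=[0,-0.003,0,0,0,0,0,-0.006,0,0,0,0,0,-0.008,0,0,0,0,0,-0.008,0,0,0,0,0,-0.008,0,0,0,0],
)

```text
t: 4.65
ee_pos: [0.6808, 0.0677, 0.0524]
eef_rot: [-3.141, -0.0, 0.191]
force: [0.5, 0.7, -1.6]
grip_width: 0.0
```

Request:
step_arm(
  steps=[0,-0.003,0,0,0,0,0,-0.006,0,0,0,0,0,-0.006,0,0,0,0],
)

```text
t: 5.03
ee_pos: [0.6806, 0.0682, 0.0525]
eef_rot: [3.136, -0.001, 0.187]
force: [5.8, -13.2, -3.7]
grip_width: -0.002
```

Run:
```python
from h import *
s=get_state(); print(s["t"],jig(s["ee_pos"]),s["ee_pos"],s["force"])
c=camera("scene"); w=cloud(c); g=jig(w); m=(np.abs(g[...,0]-.1)<.05)&(np.abs(g[...,1])<.1)&(w[...,2]>.033)&(w[...,2]<.042)
print("y hist",np.histogram(g[m][:,1],bins=np.arange(-.0,.115,.005))[0])
m=(np.abs(g[...,0]-.1)<.05)&(np.abs(g[...,1]-.06)<.04)&(w[...,2]>.055)&(w[...,2]<.078)&(c["color"][...,0]>c["color"][...,2]+25)
print("post",np.percentile(g[m],[5,50,95],axis=0),m.sum())
```

```text
5.025 [0.09206255 0.03000657] [0.68059191 0.06823812 0.05252893] [  5.81933014 -13.21132796  -3.68917316]
y hist [ 0  0  0  0  0 27 30 22 19 14 22 16 22 15 34 37 33 38 34 46  0  0]
post [[0.09131526 0.04779285]
 [0.09980759 0.06161026]
 [0.10182276 0.07432735]] 147
```

The head is on its stop: 13 N of reaction, the TCP stalled, and the block centre at y of about 0.058. I back off and go above the template bar.

Request:
step_arm(
  steps=[0,0.012,0,0,0,0,0,0.014,-0.05,0,0,0,0,0.014,-0.09,0,0,0,-0.279,0.335,-0.09,0,0,0.016,-0.279,0.335,-0.09,0,0,0.016,-0.279,0.335,-0.09,0,0,0.016,-0.279,0.335,-0.09,0,0,0.016,-0.279,0.335,-0.09,0,0,0.016,-0.279,0.335,-0.09,0,0,0.016,-0.279,0.335,-0.09,0,0,0.016,-0.279,0.335,-0.09,0,0,0.016,-0.279,0.335,-0.09,0,0,0.016],
)

```text
t: 6.58
ee_pos: [0.4699, -0.3079, 0.1424]
eef_rot: [-3.141, -0.001, 0.175]
force: [-0.5, 0.3, -0.7]
grip_width: -0.002
```

Request:
step_arm(
  steps=[0,0,0,0,0,0,0,0,0,0,0,0,0,0,0,0,0,0],
  claw=0.5,
)

```text
t: 6.95
ee_pos: [0.4696, -0.3081, 0.1422]
eef_rot: [-3.141, 0.0, 0.176]
force: [0.2, -0.5, -0.8]
grip_width: 0.499
```

Run:
```python
from h import *
s=get_state(); print(s["t"],jig(s["ee_pos"]),s["ee_pos"],s["eef_rot"],s["force"],s["grip_width"])
c=camera("top"); w=cloud(c); g=jig(w); hsv=cv2.cvtColor(c["color"],cv2.COLOR_RGB2HSV)
m=(hsv[...,2]>130)&(hsv[...,1]<90)&(w[...,2]>.015)&(w[...,2]<.028)&(g[...,0]<.075)&(np.abs(g[...,0])<.1)&(np.abs(g[...,1])<.099)
print("leaf pct",np.percentile(g[m],[1,5,50,95,99],axis=0).round(4),m.sum())
W=(w[...,2]>.012)&(w[...,2]<.045)&(np.hypot(w[...,0]-.469,w[...,1]+.31)<.03); print("bar",W.sum(),w[W].mean(0) if W.any() else 0)
c=camera("scene"); cc=c["color"]; w=cloud(c); hsv=cv2.cvtColor(cc,cv2.COLOR_RGB2HSV)
m=(hsv[...,1]>185)&(w[...,2]<.012)&(np.hypot(w[...,0]-.484,w[...,1]+.308)<.06)
print(cv2.minAreaRect(w[m][:,:2].astype(np.float32)),m.sum())
W=(w[...,2]>.015)&(w[...,2]<.036)&(np.hypot(w[...,0]-.469,w[...,1]+.31)<.03); print("bar",W.sum(),cv2.minAreaRect(w[W][:,:2].astype(np.float32)))
save("s2",cv2.resize(cc[80:290,150:350],None,fx=2.8,fy=2.8,interpolation=cv2.INTER_CUBIC))
```

```text
6.95 [-0.18657671 -0.29945989] [ 0.46956592 -0.30813405  0.14221628] [-3.14143061e+00  2.20170569e-05  1.75918350e-01] [ 0.19487085 -0.52278594 -0.84145337] 0.4986706937261602
leaf pct [[0.016  0.0248]
 [0.018  0.0276]
 [0.0401 0.0585]
 [0.0629 0.0896]
 [0.0653 0.0925]] 565
bar 51 [ 0.46078621 -0.30926487  0.02511465]
((0.4826381802558899, -0.301837682723999), (0.008866710588335991, 0.0), -167.9252471923828) 2
bar 75 ((0.4716187119483948, -0.3078250288963318), (0.037413012236356735, 0.015187816694378853), 9.796494483947754)
```

View pics/s2.png

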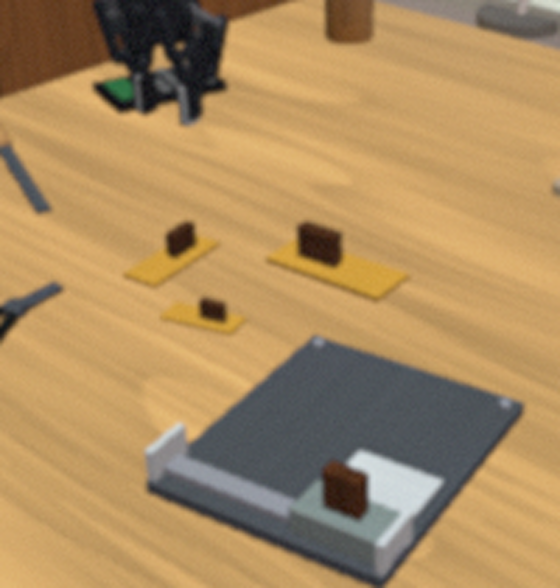

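The head is clearly at its stop: leaf y is centred at 0.0585 and its front edge is at x of about 0.0145 (jig). Now I descend on the medium template's bar (crop px 181,239) and grip it.

Request:
step_arm(
  steps=[0,0.0015,0.05,0,0,0,0,0.0015,0.09,0,0,0,0,0.0015,0.115,0,0,0,0,0.0015,0.13,0,0,0,0,0.0015,0.134,0,0,0,0,0.0015,0.134,0,0,0,0,0.0015,0.134,0,0,0],
)

```text
t: 7.92
ee_pos: [0.4701, -0.3104, 0.0092]
eef_rot: [3.141, -0.001, 0.175]
force: [0.3, -1.1, 0.2]
grip_width: 0.5
```

Request:
step_arm(
  steps=[0,0,0,0,0,0,0,0,0,0,0,0,0,0,0,0,0,0,0,0,0,0,0,0,0,0,0,0,0,0],
  claw=1,
  squeeze=50,
)

```text
t: 8.55
ee_pos: [0.4698, -0.3103, 0.0088]
eef_rot: [3.141, -0.001, 0.175]
force: [-1.1, 0.6, 5.3]
grip_width: 0.13
```

Request:
step_arm(
  steps=[0,0,-0.03,0,0,0,0,0,-0.06,0,0,0,0,0,-0.06,0,0,0,0.033,-0.1,-0.06,0,0,0,0.05,-0.15,-0.06,0,0,0,0.066,-0.2,-0.06,0,0,0,0.082,-0.25,-0.06,0,0,-0.016,0.098,-0.3,-0.06,0,0,-0.016,0.118,-0.361,-0.06,0,0,-0.016,0.118,-0.361,-0.06,0,0,-0.016,0.118,-0.361,-0.04,0,0,-0.016,0.118,-0.361,-0.04,0,0,-0.016],
)

```text
t: 10.05
ee_pos: [0.5212, 0.0649, 0.0465]
eef_rot: [3.141, 0.004, 0.19]
force: [0.3, -0.4, -1.7]
grip_width: 0.127
```

```bash
cat > m.py <<'E'
from h import *
import sys
s=get_state(); tz=s["ee_pos"][2]; print(s["t"],"tcp jig",jig(s["ee_pos"]),s["ee_pos"],s["eef_rot"],s["force"],s["grip_width"])
for n in("top","scene"):
    c=camera(n); w=cloud(c); g=jig(w); hsv=cv2.cvtColor(c["color"],cv2.COLOR_RGB2HSV)
    m=(hsv[...,1]>170)&(hsv[...,0]>12)&(hsv[...,0]<28)&(hsv[...,2]>70)&(np.abs(w[...,2]-(tz-.0048))<.008)&(np.abs(g[...,0]+.03)<.1)&(np.abs(g[...,1]-.06)<.045)
    if m.sum()>5:
        r=cv2.minAreaRect(g[m].astype(np.float32)); print(n,m.sum(),np.round(r[0],4),np.round(r[1],4),r[2],"pct",np.percentile(g[m],[1,50,99],axis=0).round(4).tolist(),"z",np.median(w[m][:,2]))
    v,u=(150,300) if n=="scene" else (60,180)
    im=c["color"][v:v+160,u-60 if n=="scene" else u:][:,:200]
    if n==(sys.argv[2] if len(sys.argv)>2 else "scene"): save(sys.argv[1],cv2.resize(im if n!="scene" else c["color"][150:310,200:400],None,fx=3.5,fy=3.5,interpolation=cv2.INTER_CUBIC))
E
python3 m.py s3
```

```text
10.05 tcp jig [-0.06505471  0.05700547] [0.52120635 0.06491878 0.04646867] [3.14077611 0.00385189 0.1902723 ] [ 0.30230644 -0.38854873 -1.6871709 ] 0.12741579646410608
scene 329 [-0.0455  0.0591] [0.0975 0.038 ] 1.6552385091781616 pct [[-0.0927, 0.0412], [-0.0303, 0.0629], [0.0015, 0.0771]] z 0.042031345414486276
```

View pics/s3.png

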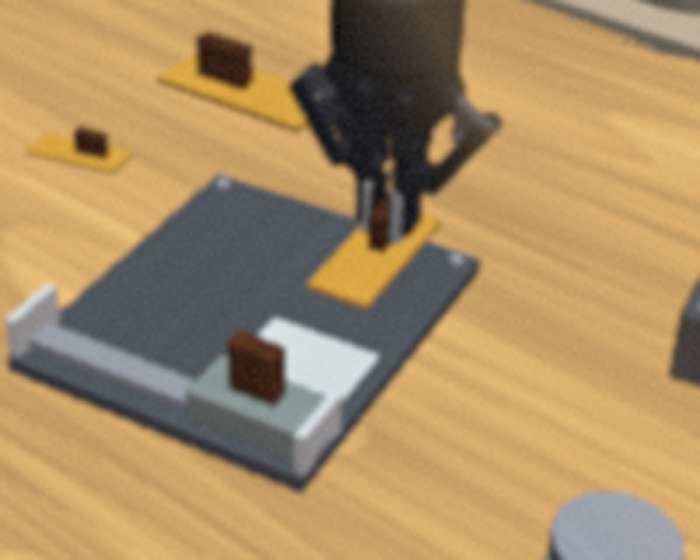

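The template (crop px 372,260) hangs level in front of the leaf, its front edge about 11 mm short of it. I lower it to the bed.

Request:
step_arm(
  steps=[0,0,0.01,0,0,0,0,0,0.018,0,0,0,0,0,0.023,0,0,0,0,0,0.025,0,0,0,0,0,0.0265,0,0,0,0,0,0.0265,0,0,0],
)

```text
t: 10.9
ee_pos: [0.523, 0.0659, 0.0219]
eef_rot: [-3.141, -0.0, 0.191]
force: [-0.2, -0.1, -1.4]
grip_width: 0.127
```

```bash
cat > m2.py <<'E'
from h import *
import sys
s=get_state(); print(s["t"],"tcp jig",jig(s["ee_pos"]),s["ee_pos"],s["eef_rot"],s["force"],s["grip_width"])
c=camera("scene"); w=cloud(c); g=jig(w); hsv=cv2.cvtColor(c["color"],cv2.COLOR_RGB2HSV)
N=(np.abs(g[...,0]+.02)<.1)&(np.abs(g[...,1]-.06)<.05)
m=N&(hsv[...,1]>150)&(hsv[...,0]>12)&(hsv[...,0]<28)&(hsv[...,2]>70)&(w[...,2]<.026)&(w[...,2]>.010)
L=N&(hsv[...,2]>140)&(hsv[...,1]<70)&(w[...,2]>.014)&(w[...,2]<.03)&(g[...,0]<.06)
for n,q in(("plate",m),("leaf",L)):
    r=cv2.minAreaRect(g[q].astype(np.float32)); print(n,q.sum(),np.round(r[0],4),np.round(r[1],4),round(r[2],2),"pct",np.percentile(g[q],[1,50,99],axis=0).round(4).tolist(),"z",np.percentile(w[q][:,2],[5,50,95]).round(4))
    for x0 in np.arange(-.1,.06,.02):
        k=q&(np.abs(g[...,0]-x0)<.01)
        if k.sum()>8: print("  x",round(x0,3),"y",np.percentile(g[k][:,1],[3,97]).round(4),"z",np.median(w[k][:,2]).round(4))
if len(sys.argv)>1: save(sys.argv[1],cv2.resize(c["color"][185:295,230:350],None,fx=5,fy=5,interpolation=cv2.INTER_CUBIC))
E
python3 m2.py
```

```text
10.9 tcp jig [-0.06314971  0.05762378] [0.52295933 0.06588749 0.02185419] [-3.14147449e+00 -1.74485762e-04  1.90778442e-01] [-0.16044401 -0.0641131  -1.37406251] 0.12729555899297645
plate 376 [-0.0462  0.0592] [0.0408 0.0985] 89.24 pct [[-0.0939, 0.0402], [-0.0291, 0.0632], [0.0028, 0.0794]] z [0.0146 0.0163 0.0182]
  x -0.08 y [0.0698 0.0792] z 0.0162
  x -0.06 y [0.0418 0.0791] z 0.0163
  x -0.04 y [0.0409 0.0783] z 0.0165
  x -0.02 y [0.0413 0.0779] z 0.0164
  x 0.0 y [0.041  0.0771] z 0.0161
leaf 383 [-0.0205  0.0585] [0.1623 0.0702] 1.79 pct [[0.0157, 0.0259], [0.0341, 0.0681], [0.0585, 0.0948]] z [0.0197 0.0213 0.0229]
  x 0.02 y [0.0274 0.0933] z 0.0211
  x 0.04 y [0.0288 0.0939] z 0.0214
```

The plate's top is at 16.2 mm (bed + 4), it is centred within 2 mm, and its front edge is about 11.5 mm short of the leaf. I slide it in 36 mm with a very light downward bias.

Request:
step_arm(
  steps=[0.004,-0.0005,0.0005,0,0,0,0.008,-0.001,0.0005,0,0,0,0.012,-0.001,0.0005,0,0,0,0.016,-0.001,0.0005,0,0,0,0.02,-0.001,0.0005,0,0,0,0.024,-0.001,0.0005,0,0,0,0.028,-0.001,0.0005,0,0,0,0.032,-0.001,0.0005,0,0,0,0.036,-0.001,0.0005,0,0,0,0.036,-0.001,0.0005,0,0,0,0.036,-0.001,0.0005,0,0,0],
)

```text
t: 12.32
ee_pos: [0.5579, 0.0736, 0.0212]
eef_rot: [-3.142, 0.0, 0.191]
force: [-0.4, -0.9, -1.3]
grip_width: 0.128
```

```bash
python3 m2.py s4
```

```text
12.325 tcp jig [-0.02739048  0.05857134] [0.55788839 0.07360638 0.0212228 ] [-3.14155832e+00  2.43858146e-04  1.90797571e-01] [-0.41071312 -0.90780457 -1.32397518] 0.1284942324157266
plate 209 [-0.0263  0.06  ] [0.0688 0.0409] 0.48 pct [[-0.0582, 0.0401], [-0.0098, 0.0677], [0.0069, 0.0799]] z [0.0143 0.0161 0.0183]
  x -0.06 y [0.0687 0.0794] z 0.0157
  x -0.04 y [0.07 0.08] z 0.0158
  x -0.02 y [0.0415 0.0792] z 0.016
  x 0.0 y [0.0419 0.079 ] z 0.0161
leaf 394 [-0.0208  0.059 ] [0.1622 0.0702] 1.37 pct [[-0.0986, 0.0263], [0.0344, 0.0684], [0.0593, 0.0948]] z [0.0195 0.0214 0.023 ]
  x 0.02 y [0.0274 0.0938] z 0.0212
  x 0.04 y [0.0302 0.0944] z 0.0214
```

View pics/s4.png

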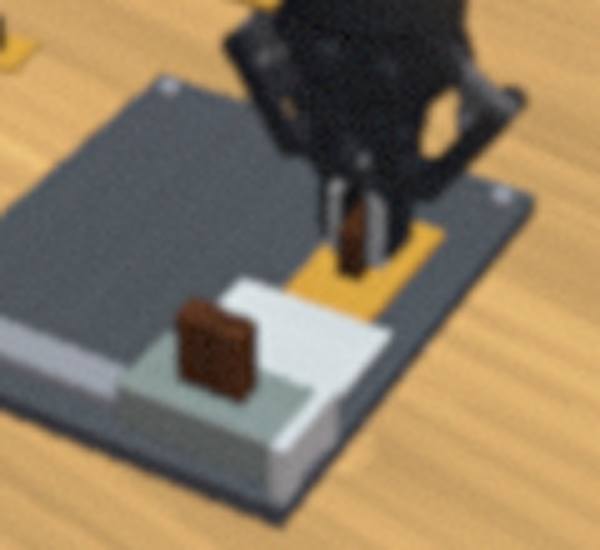

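The front is tucked about 25 mm under the leaf, the leaf is unmoved (z 21.2 mm) and the template is centred. Now I press down in small increments.

Request:
step_arm(
  steps=[0,0,0.0005,0,0,0,0,0,0.001,0,0,0,0,0,0.001,0,0,0],
)

```text
t: 12.75
ee_pos: [0.5579, 0.0737, 0.0208]
eef_rot: [-3.141, 0.0, 0.191]
force: [-3.9, -0.3, 7.0]
grip_width: 0.129
```

Request:
step_arm(
  steps=[0,0,0.0004,0,0,0,0,0,0.0004,0,0,0,0,0,0.0004,0,0,0,0,0,0.0004,0,0,0],
)

```text
t: 13.25
ee_pos: [0.5579, 0.0737, 0.0208]
eef_rot: [-3.141, 0.0, 0.191]
force: [-7.1, -0.2, 12.6]
grip_width: 0.127
```

Request:
step_arm(
  steps=[0,0,0,0,0,0,0,0,0,0,0,0,0,0,0,0,0,0,0,0,0,0,0,0,0,0,0,0,0,0,0,0,0,0,0,0],
)

```text
t: 14.0
ee_pos: [0.5579, 0.0737, 0.0208]
eef_rot: [-3.141, 0.0, 0.191]
force: [-5.9, -0.6, 12.3]
grip_width: 0.131
```

```bash
python3 m2.py s5
python3 - <<'E'
from h import *
s=get_state(); print(s["force"],s["wrist_torque"],s["ee_pos"])
d=np.load("top0.npz"); w0=d["w"]; c=camera("top"); w=cloud(c)
for n,(u0,u1,v0,v1,z) in dict(block=(170,210,225,260,.03),jar=(140,190,125,170,.06)).items():
    f=lambda a:a[v0:v1,u0:u1][a[v0:v1,u0:u1,2]>z].mean(0)
    print(n,(f(w)-f(w0)).round(4))
p=np.abs(c["color"][115:185,408:452].astype(int)-d["c"][115:185,408:452]).mean(); print("pliers px diff",p)
E
```

```text
14.0 tcp jig [-0.02731652  0.05863692] [0.55794856 0.07368482 0.02079231] [-3.14072141e+00  1.70120751e-04  1.90655305e-01] [-5.85159146 -0.55299895 12.25494842] 0.1310706892713814
plate 203 [-0.0261  0.0605] [0.0395 0.0686] 89.17 pct [[-0.0596, 0.042], [-0.0102, 0.0687], [0.0064, 0.0801]] z [0.014  0.0155 0.0188]
  x -0.06 y [0.0691 0.079 ] z 0.0148
  x -0.04 y [0.0709 0.0799] z 0.0154
  x -0.02 y [0.0422 0.0799] z 0.0156
  x 0.0 y [0.0427 0.0788] z 0.0158
leaf 393 [-0.0206  0.0581] [0.1615 0.0708] 2.33 pct [[0.0099, 0.026], [0.0346, 0.0677], [0.0587, 0.095]] z [0.0196 0.0215 0.0229]
  x 0.02 y [0.0274 0.0936] z 0.0212
  x 0.04 y [0.0307 0.0947] z 0.0216
[-5.79020824 -0.98492793 12.56977799] [-0.16143737  1.30457179  0.0042943 ] [0.55795771 0.07371561 0.02078862]
block [-0.0156 -0.0451  0.1551]
jar [-0.0003 -0.0004 -0.0002]
pliers px diff 3.9844155844155846
```

View pics/s5.png

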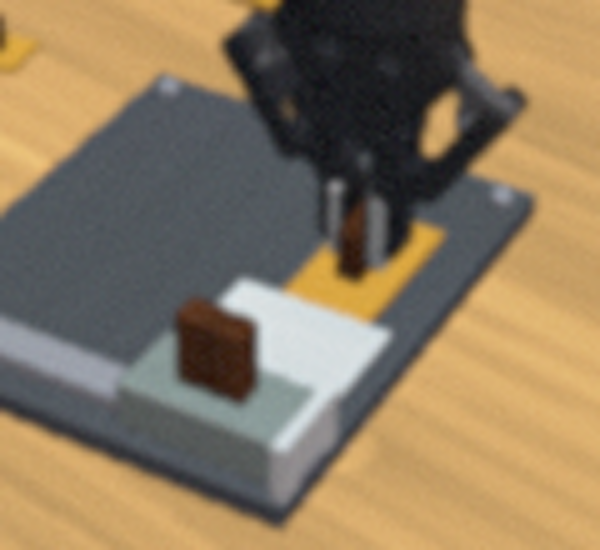

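The top-view check on the block is blocked by the arm (z +0.155 m is the arm itself), so I check it in the scene view. I also check the plate's tilt against the bed by averaging frames with the edges eroded.

```bash
cat > t.py <<'E'
from h import *
C=[camera("scene") for _ in range(10)]; c=C[0]; w=np.nanmean([cloud(x) for x in C],0); g=jig(w); hsv=cv2.cvtColor(np.mean([x["color"] for x in C],0).astype(np.uint8),cv2.COLOR_RGB2HSV)
N=(np.abs(g[...,0]+.03)<.09)&(np.abs(g[...,1]-.06)<.05)
m=N&(hsv[...,1]>150)&(hsv[...,0]>12)&(hsv[...,0]<28)&(hsv[...,2]>70)&(w[...,2]<.026)&(w[...,2]>.010)
B=(np.abs(g[...,0]+.04)<.06)&(np.abs(g[...,1])<.09)&(hsv[...,2]<110)&(w[...,2]>.008)&(w[...,2]<.0145)
for n,q in(("plate",m),("bed",B)):
    q=cv2.erode(q.astype(np.uint8),np.ones((3,3)))>0
    A=np.c_[g[q],np.ones(q.sum())]; s=np.linalg.lstsq(A,w[q][:,2],rcond=None)[0]; r=w[q][:,2]-A@s
    print(n,q.sum(),"slope x,y",s[:2].round(4),"z at (-.03,.06)",(s@[-.03,.06,1]).round(5),"sd",r.std().round(5),"se x",(r.std()/np.sqrt(q.sum())/g[q][:,0].std()).round(4))
d=np.load("scene0.npz"); f=lambda a:a[220:270,385:430][a[220:270,385:430,2]>.03].mean(0); print("block",(f(w)-f(d["w"])).round(4))
p=lambda im:np.argwhere(cv2.cvtColor(im[175:220,112:180],cv2.COLOR_RGB2GRAY)<60).mean(0); print("pliers px",p(c["color"]),p(d["c"]))
print(get_state()["force"],get_state()["t"])
E
python3 t.py
```

```text
plate 101 slope x,y [-0.0031 -0.0051] z at (-.03,.06) 0.01549 sd 0.00033 se x 0.0024
bed 1386 slope x,y [0.0008 0.0004] z at (-.03,.06) 0.01139 sd 0.00031 se x 0.0003
block [-0.0001 -0.0001 -0.    ]
pliers px [23.05294118 27.77647059] [22.87978142 27.92349727]
[-5.42528165 -0.04220236 10.99432987] 14.6
```

The plate is flat on the bed (slope 0.004 ± 0.002, 4.1 mm above it), the push is steady at 11 to 12 N, and the block, jar and pliers have not moved. I'm handing in.

```bash
python3 -c "
from workcell import *
print(job_done()); s=get_state(); print(s['t'],s['ee_pos'],s['force'],s['grip_width'])"
```

```text
the job is handed in; nothing more can be done
None
the job is handed in; nothing more can be done
```

I pushed the head to its end stop and slid the 100x40 mm brass template in under the leaf. I handed the job in at about 14.6 s, still gripping the template and pressing it on the bed. No verdict was reported.

Last checks before hand-in:
- **Head:** it pushed back with 13 N at the stop, and the leaf's centre sat at jig y of about 58 mm, where 57 mm is the nominal stop.
- **Template:** its front edge is about 25 mm under the leaf. It is centred within about 2 mm and square to roughly 0.02 rad.
- **Flatness and leaf:** the plate's slope against the bed is about 0.004 rad, with its top 4.1 mm above the bed. The leaf stayed level at 21 mm.
- **Push:** a steady 11–12.5 N downward.
- **Other things:** the block, jar and pliers have not moved.

Some checks were unclear:
- **Block:** the top-view check was blocked by the arm, so I checked it in the scene view instead, which showed a shift of 0.1 mm.
- **Tilt:** a first rough look suggested up to 0.016 rad of tilt, but a ten-frame average did not bear that out.
- **Side force:** while pressing there is also a steady side force of about 6 N that I did not explain. The template did not move under it.

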